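Set up the pedalboard in signal order

TASK

Put the three effect pedals that have knobs on the pedalboard, one on each grip pad, in order of their knobs starting from the power brick: the one-knob pedal on the pad next to the brick, the two-knob pedal on the middle pad, the three-knob pedal on the far pad. Each should sit flat, knobs up, centred on its pad and squared up with it, lengthwise across the board; set them down gently, never dropping them. Leave the knobless footswitch box, the cup and the bowl where they are.

Things in the scene. Friction and masses are not known exactly. Their poses are not given: they have to be found in the camera images.
- one_knob_center (a point): One-knob pedal (stomp box): bare-aluminium box 94 mm long (its own x), 50 mm wide (y), 36 mm high, about 0.25 kg, lying on the table; on top one big round black knob (30 mm across, 12 mm tall) and one steel button (12 mm across, 10 mm tall). Point: centre of the box, 18 mm above its underside; x from the button end to the knob end, z up. Knob end roughly away from the robot at the start; either way round is fine at the end
- two_knob_center (a point): Two-knob pedal (stomp box): bare-aluminium box 94 mm long (its own x), 50 mm wide (y), 36 mm high, about 0.25 kg, lying on the table; on top two black knobs side by side (18 mm across, 12 mm tall) and one steel button (12 mm across, 10 mm tall). Point: centre of the box, 18 mm above its underside; x from the button end to the knob end, z up. Knob end roughly away from the robot at the start; either way round is fine at the end
- three_knob_center (a point): Three-knob pedal (stomp box): bare-aluminium box 94 mm long (its own x), 50 mm wide (y), 36 mm high, about 0.25 kg, lying on the table; on top three small black knobs in a triangle (15 mm across, 12 mm tall) and one steel button (12 mm across, 10 mm tall). Point: centre of the box, 18 mm above its underside; x from the button end to the knob end, z up. Knob end roughly away from the robot at the start; either way round is fine at the end
- pad_left: Grip pad at the robot's left (+y) end of the board. Light grey felt, 112 mm (x, across the board) by 66 mm (y, along the board), 2 mm thick, fixed on the pedalboard (450 x 150 mm, top 25 mm above the table). Pads are 100 mm apart, centre to centre. Origin: centre of the pad's underside, 25 mm above the table; a pedal sitting on it has its centre 20 mm above this origin
- pad_mid: Middle grip pad. Light grey felt, 112 mm (x, across the board) by 66 mm (y, along the board), 2 mm thick, fixed on the pedalboard (450 x 150 mm, top 25 mm above the table). Pads are 100 mm apart, centre to centre. Origin: centre of the pad's underside, 25 mm above the table; a pedal sitting on it has its centre 20 mm above this origin
- pad_right: Grip pad at the robot's right (-y) end of the board. Light grey felt, 112 mm (x, across the board) by 66 mm (y, along the board), 2 mm thick, fixed on the pedalboard (450 x 150 mm, top 25 mm above the table). Pads are 100 mm apart, centre to centre. Origin: centre of the pad's underside, 25 mm above the table; a pedal sitting on it has its centre 20 mm above this origin
- power_brick: power brick, black box 115 x 46 x 30 mm with a row of five small sockets on top, fixed on one end of the pedalboard, 92 mm beyond the nearest pad's centre. It may be at the left or the right end; the other end carries a low black rubber carrying handle (fixed, 27 mm tall, also 92 mm beyond its pad). Origin: centre of its underside
- footswitch_center (a point): footswitch box: the same aluminium box as the pedals (94 x 50 x 36 mm) but with two steel footswitch buttons and no knob; not wanted on the board, stays where it lies. Centre of the box, 18 mm above the table
- mug: loose white ceramic cup without handle, 68 mm across, 70 mm tall, stays where it is. Origin: centre of its underside
- bowl: loose steel bowl, 110 mm across, 45 mm tall, to the robot's left of the board, stays where it is. Origin: centre of its underside
There are look-alikes about, which are no part of the job. What is shaped like the part that bears one_knob_center but blue or orange is not meant.

How it is judged:
By the outcome, as a careful person would: the job done as asked, in the order asked, and still so for the second after the job is handed in, with the robot touching nothing.
It also fails if it takes over 88 s, if anything falls off the work surface, if the arm or the gripper's body presses on something with over 40 N, if the wrist force passes 120 N, or if a joint passes its speed limit or range.

ROBOT

A 7-joint arm with a two-finger parallel gripper is mounted at the origin on the work surface. World frame = base frame: x ahead of the robot, y to its left, z up, the work surface at z = 0. Lengths are in m, angles in rad, forces in N, time in s.
With the tool pointing down it reaches from about 0.425 to 0.875 m from the base axis. Payload 4.7 kg.
Tool frame: the origin (TCP) lies at the centre of the arm's flange, where the gripper is bolted on; the fingertips stand 182 mm ahead of it and the grasp point (between the pads) lies ahead of it (ctrl.hold_point_z is the z of the grasp point in the tool frame, in m); z points along the fingers, y is the direction in which the jaws open and shut (so a half turn about z gives the same grasp; the last joint's range is limited). The gripper opens to 87 mm and grips with 3 to 60 N. Pads are 19 mm wide; open, the fingers measure 117 mm over their backs; the gripper's body (75 mm by 190 mm) begins 51 mm behind the grasp point.
Start: joints at [-1.16, 0.321, -0.07, 1.45, 0.023, 1.371, -0.057], TCP at [0.251, 0.599, 0.405] pointing down, gripper open.
Joint ranges: [-2.86, 2.86], [-0.3, 2.09], [-1.38, 1.24], [0.06, 2.45], [-1.56, 4.7], [0.09, 2.05], [-2.69, 2.69]. Speed limits (rad/s): [2.57, 2.57, 3.14, 3.14, 3.14, 3.14, 3.14].

INTERFACE

Orientations are given as a rotation vector (axis times angle).
In Python, from bench import get_state, imaging, workorder, ctrl gives the robot as it stands.
- The arm moves only by the tool step_arm, never from a script. Its argument "increments" is a list of rows, each an object of numbers: "claw": the opening, from 0 (shut) to 1 (fully open); "tx", "ty", "tz": the shift along the tool's x, y, z in m; "spin": the turn about the tool's z in degrees. A call has 1 to 8 rows; each row is the pose to reach, as a shift and turn from the pose commanded when the call began, along the tool's axes at that moment; what a row does not reach only later rows make up. A row lasts 1/12 s, in which the tool goes at most 41.7 mm and 7.16 degrees, less where a joint would pass 70% of its speed; a pose out of reach is approached as far as the arm can. A call with a gripper value outside its range is refused whole. The fingers move at their own pace and stop on an object; "force" is the grip in N (left out, the last holds). Time passes only in rows, so rows that repeat a pose let the fingers close. It gives the time, the measured TCP pose, the force and the opening at its end, in the units of the state.
- get_state(): the state, without advancing time (a new reading comes with each control period).
- imaging.get_image(name): name is "side" or "top"; returns the picture (480x640x3 uint8, blue, green, red); there is no depth.
- imaging.camera_params(name): a dict with "intrinsics" (3x3 intrinsics, pixels), "distortion" ([k1, k2, p1, p2, k3] as OpenCV has them; the pictures are not rectified), "camera_from_world" (4x4, takes a point from world to camera coordinates). Camera axes: x right, y down, z forward; pixel columns grow to the right and rows downward; lengths in m; the calibration is good to about 2 mm. A picture is of the moment at which its call begins. camera_params takes no time and is no camera call.
- workorder.close_job(): hands the job in, once; it reports no verdict.
The state is a dict: "time": time; "joint_positions": joint angles; "qd": joint speeds; "joint_torque": joint torques, N m; "position": TCP position; "tool_rot": TCP orientation; "ft_force": force on the tool from outside, world axes, zero at the start; "torque": the same for the moment, N m; "grip_width": opening from 0.0 (shut) to 1.0 (fully open).
Only numpy, scipy, OpenCV 4.12 (cv2) and the standard library are available. Lean on these libraries where they do the work, as an engineer would, in place of code of your own. Each camera call takes 0.05 s, during which the arm holds its last target. There are 200 camera calls.

## Working session

There is one attempt and no reset: what is moved stays moved. The work goes in short steps, Python scripts to look and compute and a tool call to move; the robot and the scene stay as the last step left them, time stands still between calls to the robot, and variables do not carry over. Pictures are saved under pics/ and viewed, on a budget of 14 in all, crops included, one or two more only if the job needs it, and the job is handed in when it is done.

Besides the shell and the picture viewer there is one more tool, called in YAML: its name, and indented under it one key for each argument. step_arm: Moves the arm, as the interface text tells. Its arguments: {"type":"object","properties":{"increments":{"type":"array"},"force":{"type":"number"}},"required":["increments"]}

```bash
mkdir -p pics; ls
python3 - <<'E'
from bench import get_state, imaging, workorder, ctrl
import cv2
print(get_state()); print(ctrl.hold_point_z)
for n in("top","side"):
    cv2.imwrite(f"pics/{n}0.png",imaging.get_image(n)); p=imaging.camera_params(n); print(p)
E
```

```text
pics
{'time': 0.0, 'joint_positions': array([-1.15990515,  0.3218464 , -0.07009389,  1.45166574,  0.02260718,
        1.37079056, -0.05690956]), 'qd': array([-0.00084131, -0.00073901,  0.00103896,  0.00073182,  0.0007941 ,
        0.00074676,  0.00064513]), 'joint_torque': array([-2.05126685e-05, -4.91289961e+01, -4.03777175e-01, -3.12537432e+01,
       -6.38970709e-02,  4.34494636e-02,  1.78511141e-04]), 'position': array([0.2511487, 0.5993044, 0.4036507]), 'tool_rot': array([-6.19094475e-01, -3.07970210e+00,  2.98806139e-03]), 'ft_force': array([-0.56652128,  0.40339363,  0.28124749]), 'torque': array([ 0.0014339 , -0.01195675,  0.02786867]), 'grip_width': 1.002734730899299}
0.1635
{'intrinsics': array([[456.69390084,   0.        , 322.69516272],
       [  0.        , 456.69390084, 236.84747214],
       [  0.        ,   0.        ,   1.        ]]), 'distortion': array([-0.10313772,  0.        ,  0.        ,  0.        ,  0.        ]), 'camera_from_world': array([[ 0.01295739, -0.99990316, -0.00507687,  0.05284904],
       [-0.99527317, -0.01240834, -0.09631899,  0.49758846],
       [ 0.09624667,  0.00630092, -0.99533757,  0.80274442],
       [ 0.        ,  0.        ,  0.        ,  1.        ]])}
{'intrinsics': array([[537.1206463 ,   0.        , 328.960576  ],
       [  0.        , 537.1206463 , 235.97480105],
       [  0.        ,   0.        ,   1.        ]]), 'distortion': array([-0.10430087,  0.        ,  0.        ,  0.        ,  0.        ]), 'camera_from_world': array([[ 0.93015493, -0.36716104,  0.00213928, -0.43079085],
       [-0.27351267, -0.69677248, -0.66309798,  0.21599582],
       [ 0.24495433,  0.61619873, -0.74852956,  1.0117889 ],
       [ 0.        ,  0.        ,  0.        ,  1.        ]])}
```

View pics/top0.png

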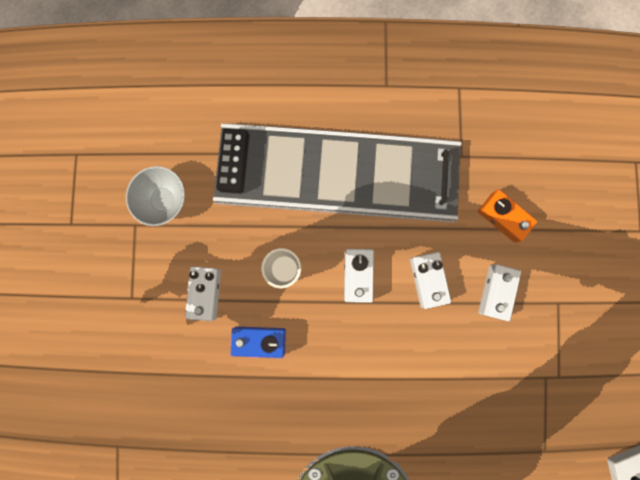

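View pics/side0.png

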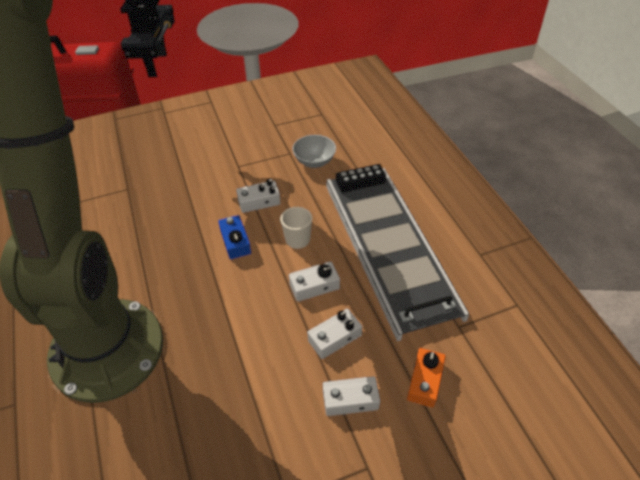

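Top view: the brick is at the left end (232,160). The one-knob pedal is at (359,276), two-knob (430,280), three-knob (203,294), footswitch (500,292), cup (281,268) and bowl (155,196). Next I'll enlarge crops to read the corners.

Run:
```python
import cv2
im=cv2.imread("pics/top0.png")
def crop(x0,y0,w,h,s,name):
    c=cv2.resize(im[y0:y0+h,x0:x0+w],None,fx=s,fy=s,interpolation=cv2.INTER_CUBIC)
    for k in range(0,w,10):
        cv2.line(c,(k*s,0),(k*s,6 if k%50 else 14),(0,255,0),1)
        if k%20==0: cv2.putText(c,str(x0+k),(k*s,24),0,.35,(0,0,255),1)
    for k in range(0,h,10):
        cv2.line(c,(0,k*s),(6,k*s),(0,255,0),1)
        if k%20==0:cv2.putText(c,str(y0+k),(8,k*s+4),0,.35,(0,0,255),1)
    cv2.imwrite(name,c)
crop(335,235,130,90,6,"pics/c1.png")
crop(175,240,130,90,6,"pics/c2.png")
crop(210,115,260,115,3,"pics/c3.png")
```

```text
(no output)
```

View pics/c1.png

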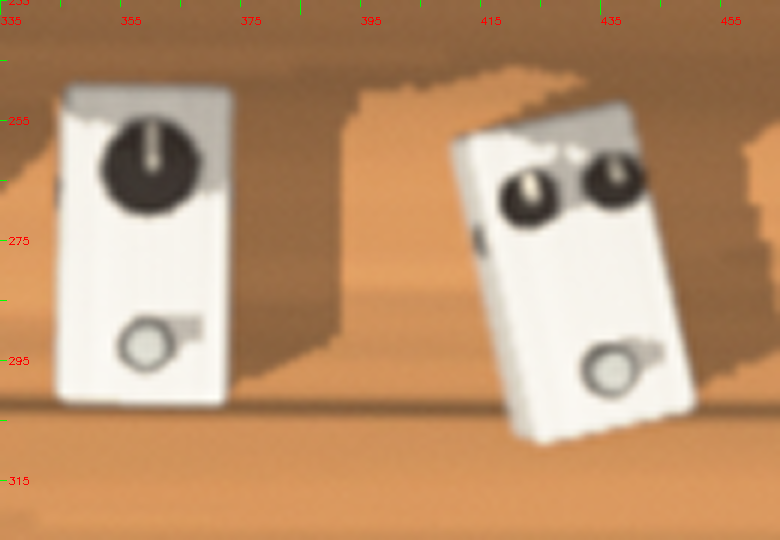

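View pics/c2.png

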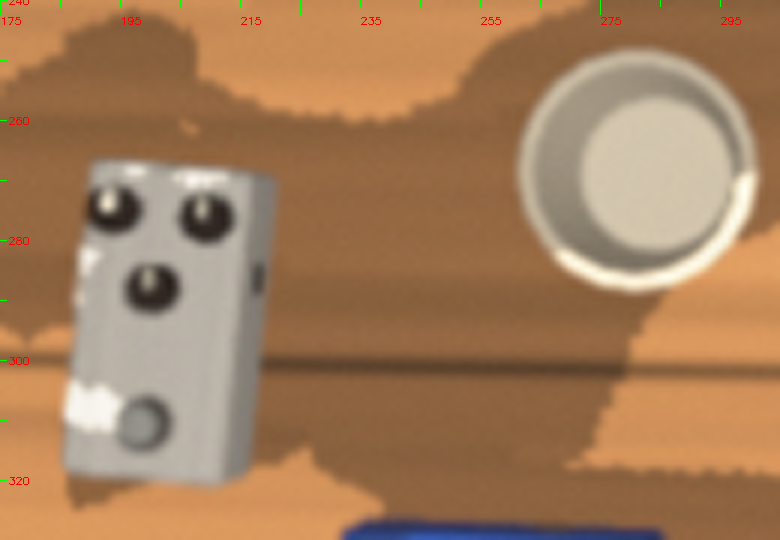

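View pics/c3.png

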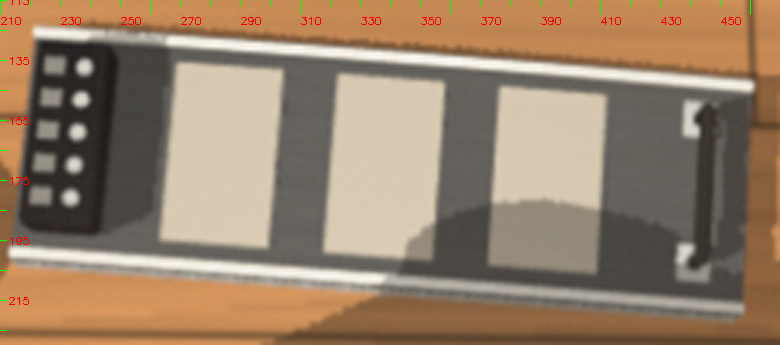

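```bash
cat > h.py <<'E'
import numpy as np,cv2
from scipy.optimize import least_squares
from bench import get_state, imaging, ctrl
def w(px,z,cam="top"):
    p=imaging.camera_params(cam);T=np.array(p["camera_from_world"]);R,t=T[:3,:3],T[:3,3]
    n=cv2.undistortPoints(np.array(px,float).reshape(-1,1,2),p["intrinsics"],p["distortion"]).reshape(-1,2)
    d=np.c_[n,np.ones(len(n))]@R; c=-R.T@t
    return (c+d*((z-c[2])/d[:,2])[:,None])[:,:2]
def full(px,x0,y0,s): return (np.array(px,float)+.5)/s-.5+[x0,y0]
def rect(px,z,L,W,cam="top"):
    """corners far-left, far-right, near-right, near-left -> x,y,yaw(deg), rms mm"""
    P=w(px,z,cam);M=np.array([[L,W],[L,-W],[-L,-W],[-L,W]])/2
    def f(q):
        c,s=np.cos(q[2]),np.sin(q[2]);return (M@np.array([[c,s],[-s,c]])+q[:2]-P).ravel()
    q=least_squares(f,[*P.mean(0),0]).x
    return np.round([*(q[:2]*1000),np.degrees(q[2]),1000*np.sqrt(np.mean(f(q)**2))],1)
E
python3 - <<'E'
from h import *
for n,c,o in (("one",[(64,85),(232,88),(228,405),(57,401)],(335,235,6)),("two",[(467,140),(628,103),(695,410),(540,443)],(335,235,6)),("three",[(92,160),(250,175),(222,487),(65,470)],(175,240,6))):
    print(n,rect(full(c,*o),.036,.094,.05))
for n,c in (("L",[(176,63),(284,69),(269,248),(160,241)]),("M",[(338,74),(445,81),(432,261),(323,252)]),("R",[(499,86),(607,95),(597,273),(488,265)])):
    print(n,rect(full(c,210,115,3),.027,.112,.066))
print("cup",w([(281,268)],.07),"foot",w([(500,292)],.036), "bowl",w([(155,196)],.045))
E
```

```text
one [ 4.281e+02 -5.800e+00 -6.000e-01  3.000e-01]
two [ 420.8 -135.8   12.8    0.9]
three [391.9 275.1  -3.6   1. ]
L [ 6.263e+02  1.325e+02 -3.400e+00  4.000e-01]
M [ 6.201e+02  3.290e+01 -3.800e+00  3.000e-01]
R [ 6.135e+02 -6.710e+01 -3.600e+00  3.000e-01]
cup [[0.43830621 0.12913427]] foot [[ 0.40041964 -0.25985274]] bowl [[0.56540208 0.36373533]]
```

```bash
cat >> h.py <<'E'
from scipy.spatial.transform import Rotation as Ro
def go(x,y,zg,yaw):
    """print tool-frame shift to bring grasp point to x,y,zg (mm) with jaws across yaw(deg)"""
    s=get_state();R=Ro.from_rotvec(s["tool_rot"]).as_matrix()
    g=s["position"]+R[:,2]*ctrl.hold_point_z
    d=R.T@(np.array([x,y,zg])/1000-g)
    cur=np.degrees(np.arctan2(R[1,1],R[0,1]))
    e=(90+yaw-cur+90)%180-90
    print("t %.2f"%s["time"],"g mm",np.round(g*1000,1),"yaw",round((cur-90+90)%180-90,2),"| txyz",np.round(d,4),"spin %.2f"%-e,"tilt",np.round(R[:2,2],3),"grip %.3f"%s["grip_width"],"F",np.round(s["ft_force"],1),"q",np.round(s["joint_positions"],2))
E
python3 -c "
from h import *
go(520,280,140,-.6);go(430,-6,100,-.6)"
```

```text
t 0.10 g mm [251.1 599.  240.3] yaw -22.73 | txyz [-0.3713 -0.1902  0.1006] spin -22.13 tilt [-0.001 -0.002] grip 1.000 F [0.2 1.  0.2] q [-1.16  0.32 -0.07  1.45  0.02  1.37 -0.06]
t 0.10 g mm [251.1 599.  240.3] yaw -22.73 | txyz [-0.3988 -0.4887  0.1411] spin -22.13 tilt [-0.001 -0.002] grip 1.000 F [0.2 1.  0.2] q [-1.16  0.32 -0.07  1.45  0.02  1.37 -0.06]
```

step_arm:
  increments:
    - {"tx": -0.03, "ty": -0.015, "tz": 0.008, "spin": -3, "claw": 1}
    - {"tx": -0.065, "ty": -0.033, "tz": 0.017, "spin": -6}
    - {"tx": -0.1, "ty": -0.05, "tz": 0.026, "spin": -9}
    - {"tx": -0.135, "ty": -0.07, "tz": 0.036, "spin": -12}
    - {"tx": -0.17, "ty": -0.088, "tz": 0.046, "spin": -15}
    - {"tx": -0.205, "ty": -0.105, "tz": 0.055, "spin": -18}
    - {"tx": -0.24, "ty": -0.123, "tz": 0.065, "spin": -20}
    - {"tx": -0.27, "ty": -0.14, "tz": 0.073, "spin": -22.1}
  force: 25

```text
invalid input at $.increments[1]: expected keys claw, tx, ty, tz, spin
```

```bash
python3 -c "
from h import *
go(430,-6,100,-.6)"
```

```text
t 0.10 g mm [251.1 599.  240.3] yaw -22.73 | txyz [-0.3988 -0.4887  0.1411] spin -22.13 tilt [-0.001 -0.002] grip 1.000 F [0.2 1.  0.2] q [-1.16  0.32 -0.07  1.45  0.02  1.37 -0.06]
```

All keys are needed in every row.

step_arm:
  increments:
    - {"tx": -0.03, "ty": -0.015, "tz": 0.008, "spin": -3, "claw": 1}
    - {"tx": -0.065, "ty": -0.033, "tz": 0.017, "spin": -6, "claw": 1}
    - {"tx": -0.1, "ty": -0.05, "tz": 0.026, "spin": -9, "claw": 1}
    - {"tx": -0.135, "ty": -0.07, "tz": 0.036, "spin": -12, "claw": 1}
    - {"tx": -0.17, "ty": -0.088, "tz": 0.046, "spin": -15, "claw": 1}
    - {"tx": -0.205, "ty": -0.105, "tz": 0.055, "spin": -18, "claw": 1}
    - {"tx": -0.24, "ty": -0.123, "tz": 0.065, "spin": -20, "claw": 1}
    - {"tx": -0.27, "ty": -0.14, "tz": 0.073, "spin": -22.1, "claw": 1}
  force: 25

```text
time: 0.77
position: [0.4476, 0.3634, 0.3307]
tool_rot: [-0.017, -3.141, 0.002]
ft_force: [0.4, -0.1, -0.8]
grip_width: 0.999
```

```bash
python3 -c "
from h import *
go(430,-6,100,-.6)"
```

```text
t 0.77 g mm [447.6 363.2 167.2] yaw -0.62 | txyz [ 0.0136 -0.3693  0.0677] spin -0.02 tilt [-0.    -0.001] grip 0.999 F [ 0.4 -0.1 -0.8] q [-0.78  0.21  0.05  1.74 -0.01  1.19  0.84]
```

step_arm:
  increments:
    - {"tx": 0, "ty": -0.04, "tz": 0, "spin": 0, "claw": 1}
    - {"tx": 0, "ty": -0.08, "tz": 0.0, "spin": 0, "claw": 1}
    - {"tx": 0, "ty": -0.12, "tz": 0.01, "spin": 0, "claw": 1}
    - {"tx": 0.003, "ty": -0.16, "tz": 0.02, "spin": 0, "claw": 1}
    - {"tx": 0.006, "ty": -0.2, "tz": 0.02, "spin": 0, "claw": 1}
    - {"tx": 0.01, "ty": -0.24, "tz": 0.02, "spin": 0, "claw": 1}
    - {"tx": 0.0136, "ty": -0.28, "tz": 0.03, "spin": 0, "claw": 1}
    - {"tx": 0.0136, "ty": -0.32, "tz": 0.045, "spin": 0, "claw": 1}

```text
time: 1.43
position: [0.4285, 0.0453, 0.2877]
tool_rot: [0.017, 3.139, 0.002]
ft_force: [0.7, -0.5, 0.6]
grip_width: 1.0
```

step_arm:
  increments:
    - {"tx": 0, "ty": -0.03, "tz": 0.012, "spin": 0, "claw": 1}
    - {"tx": 0, "ty": -0.049, "tz": 0.022, "spin": 0, "claw": 1}
    - {"tx": 0, "ty": -0.049, "tz": 0.022, "spin": 0, "claw": 1}
    - {"tx": 0, "ty": -0.049, "tz": 0.022, "spin": 0, "claw": 1}

```text
time: 1.77
position: [0.428, -0.0025, 0.2646]
tool_rot: [-0.022, -3.14, -0.0]
ft_force: [-0.6, 0.3, 0.1]
grip_width: 1.0
```

Run:
```python
from h import *
cv2.imwrite("pics/s1.png",imaging.get_image("side"))
go(430,-6,27,-.6)
```

```text
t 1.82 g mm [428.4  -1.3 101.6] yaw -0.66 | txyz [-0.0016 -0.0047  0.0746] spin -0.06 tilt [-0.     0.001] grip 0.994 F [-0.5 -0.4  0.1] q [-0.42 -0.04  0.36  2.15  0.02  1.03  1.49]
```

View pics/s1.png

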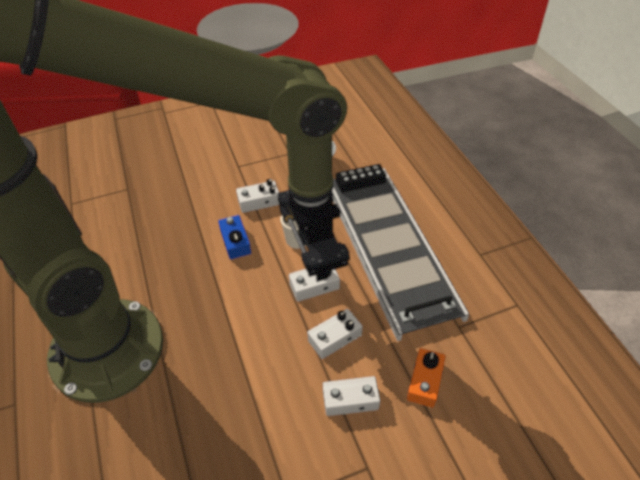

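The gripper hangs over the one-knob pedal at (315,270). Descending.

step_arm:
  increments:
    - {"tx": 0, "ty": 0, "tz": 0.02, "spin": 0, "claw": 1}
    - {"tx": 0, "ty": 0, "tz": 0.04, "spin": 0, "claw": 1}
    - {"tx": 0, "ty": 0, "tz": 0.055, "spin": 0, "claw": 1}
    - {"tx": 0, "ty": 0, "tz": 0.066, "spin": 0, "claw": 1}
    - {"tx": 0, "ty": 0, "tz": 0.0735, "spin": 0, "claw": 1}
    - {"tx": 0, "ty": 0, "tz": 0.0735, "spin": 0, "claw": 1}
    - {"tx": 0, "ty": 0, "tz": 0.0735, "spin": 0, "claw": 1}

```text
time: 2.4
position: [0.4288, -0.0009, 0.1919]
tool_rot: [0.015, 3.141, 0.0]
ft_force: [0.0, 0.1, 0.1]
grip_width: 1.004
```

```bash
python3 -c "
from h import *
go(430,-6,27,-.6)"
```

```text
t 2.40 g mm [428.8  -0.9  28.4] yaw -0.54 | txyz [-0.0013 -0.0051  0.0014] spin 0.06 tilt [0. 0.] grip 1.004 F [0.  0.1 0.1] q [-0.42  0.08  0.37  2.21 -0.04  0.85  1.54]
```

step_arm:
  increments:
    - {"tx": 0, "ty": -0.005, "tz": 0.0014, "spin": 0, "claw": 1}
    - {"tx": 0, "ty": -0.005, "tz": 0.0014, "spin": 0, "claw": 0.6}
    - {"tx": 0, "ty": -0.005, "tz": 0.0014, "spin": 0, "claw": 0.5}
    - {"tx": 0, "ty": -0.005, "tz": 0.0014, "spin": 0, "claw": 0.4}
    - {"tx": 0, "ty": -0.005, "tz": 0.0014, "spin": 0, "claw": 0.4}
    - {"tx": 0, "ty": -0.005, "tz": 0.0014, "spin": 0, "claw": 0.4}
    - {"tx": 0, "ty": -0.005, "tz": 0.0014, "spin": 0, "claw": 0.4}
    - {"tx": 0, "ty": -0.005, "tz": 0.0014, "spin": 0, "claw": 0.4}
  force: 30

```text
time: 3.07
position: [0.4285, -0.0066, 0.1903]
tool_rot: [0.017, 3.141, 0.001]
ft_force: [0.1, 1.5, 0.6]
grip_width: 0.574
```

```bash
python3 -c "
from h import *
go(430,-6,27,-.6)"
```

```text
t 3.07 g mm [428.5  -6.5  26.8] yaw -0.63 | txyz [-0.0015  0.0005 -0.0002] spin -0.03 tilt [0. 0.] grip 0.574 F [0.1 1.5 0.6] q [-0.41  0.09  0.38  2.21 -0.04  0.85  1.55]
```

step_arm:
  increments:
    - {"tx": 0, "ty": 0, "tz": -0.008, "spin": 0, "claw": 0.4}
    - {"tx": 0, "ty": 0, "tz": -0.025, "spin": 0, "claw": 0.4}
    - {"tx": 0, "ty": 0, "tz": -0.05, "spin": 0, "claw": 0.4}
    - {"tx": 0, "ty": 0, "tz": -0.075, "spin": 0, "claw": 0.4}
    - {"tx": 0, "ty": 0, "tz": -0.09, "spin": 0, "claw": 0.4}
    - {"tx": 0, "ty": 0, "tz": -0.1, "spin": 0, "claw": 0.4}

```text
time: 3.57
position: [0.4287, -0.007, 0.2924]
tool_rot: [0.018, 3.139, 0.001]
ft_force: [0.3, 0.7, -1.5]
grip_width: 0.573
```

```bash
python3 -c "
from h import *
go(626.8,132.6,125,-3.65)"
```

```text
t 3.57 g mm [429.2  -6.9 128.9] yaw -0.65 | txyz [-0.196   0.1417  0.0045] spin 3.00 tilt [0.003 0.   ] grip 0.573 F [ 0.3  0.7 -1.5] q [-0.42 -0.08  0.37  2.12  0.03  1.09  1.49]
```

step_arm:
  increments:
    - {"tx": -0.016, "ty": 0.012, "tz": 0, "spin": 0.3, "claw": 0.4}
    - {"tx": -0.04, "ty": 0.03, "tz": 0, "spin": 0.8, "claw": 0.4}
    - {"tx": -0.07, "ty": 0.051, "tz": 0, "spin": 1.2, "claw": 0.4}
    - {"tx": -0.1, "ty": 0.072, "tz": 0, "spin": 1.6, "claw": 0.4}
    - {"tx": -0.13, "ty": 0.094, "tz": 0, "spin": 2, "claw": 0.4}
    - {"tx": -0.158, "ty": 0.114, "tz": 0, "spin": 2.5, "claw": 0.4}
    - {"tx": -0.182, "ty": 0.131, "tz": 0.003, "spin": 3, "claw": 0.4}
    - {"tx": -0.196, "ty": 0.1417, "tz": 0.0045, "spin": 3, "claw": 0.4}

```text
time: 4.23
position: [0.6276, 0.1355, 0.2843]
tool_rot: [-0.097, -3.139, -0.0]
ft_force: [0.3, 0.5, -2.4]
grip_width: 0.572
```

step_arm:
  increments:
    - {"tx": 0, "ty": 0, "tz": 0.015, "spin": 0, "claw": 0.4}
    - {"tx": 0, "ty": 0, "tz": 0.035, "spin": 0, "claw": 0.4}
    - {"tx": 0, "ty": 0, "tz": 0.05, "spin": 0, "claw": 0.4}
    - {"tx": 0, "ty": 0, "tz": 0.05, "spin": 0, "claw": 0.4}
    - {"tx": 0, "ty": 0, "tz": 0.05, "spin": 0, "claw": 0.4}

```text
time: 4.65
position: [0.6252, 0.1326, 0.2343]
tool_rot: [-0.099, -3.137, 0.002]
ft_force: [0.3, -0.5, -2.1]
grip_width: 0.575
```

```bash
python3 -c "
from h import *
go(626.8,132.6,54,-3.65)"
```

```text
t 4.65 g mm [624.6 132.4  70.8] yaw -3.63 | txyz [-0.0022  0.0004  0.0168] spin 0.02 tilt [-0.004 -0.001] grip 0.575 F [ 0.3 -0.5 -2.1] q [-0.49  0.44  0.3   1.67 -0.14  1.06  1.36]
```

step_arm:
  increments:
    - {"tx": -0.002, "ty": 0, "tz": 0.005, "spin": 0, "claw": 0.4}
    - {"tx": -0.002, "ty": 0, "tz": 0.009, "spin": 0, "claw": 0.4}
    - {"tx": -0.002, "ty": 0, "tz": 0.012, "spin": 0, "claw": 0.4}
    - {"tx": -0.002, "ty": 0, "tz": 0.014, "spin": 0, "claw": 0.4}
    - {"tx": -0.002, "ty": 0, "tz": 0.0155, "spin": 0, "claw": 0.4}
    - {"tx": -0.002, "ty": 0, "tz": 0.0155, "spin": 0, "claw": 0.4}
    - {"tx": -0.002, "ty": 0, "tz": 0.0155, "spin": 0, "claw": 0.4}

```text
time: 5.23
position: [0.628, 0.1326, 0.2204]
tool_rot: [0.1, 3.14, 0.0]
ft_force: [1.4, 0.5, -2.3]
grip_width: 0.57
```

```bash
python3 -c "
from h import *
go(626.8,132.6,54,-3.65)"
```

```text
t 5.23 g mm [628.  132.6  56.9] yaw -3.63 | txyz [ 0.0012 -0.0001  0.0029] spin 0.02 tilt [0. 0.] grip 0.570 F [ 1.4  0.5 -2.3] q [-0.48  0.46  0.29  1.68 -0.15  1.03  1.37]
```

step_arm:
  increments:
    - {"tx": 0.001, "ty": 0, "tz": 0.0008, "spin": 0, "claw": 0.4}
    - {"tx": 0.001, "ty": 0, "tz": 0.0016, "spin": 0, "claw": 0.4}
    - {"tx": 0.001, "ty": 0, "tz": 0.0023, "spin": 0, "claw": 0.4}
    - {"tx": 0.001, "ty": 0, "tz": 0.003, "spin": 0, "claw": 0.4}
    - {"tx": 0.001, "ty": 0, "tz": 0.003, "spin": 0, "claw": 0.4}

```text
time: 5.65
position: [0.627, 0.1327, 0.2174]
tool_rot: [0.1, 3.14, 0.0]
ft_force: [-0.3, 0.5, -1.4]
grip_width: 0.569
```

```bash
python3 -c "
from h import *
go(626.8,132.6,54,-3.65)"
```

```text
t 5.65 g mm [627.1 132.7  53.9] yaw -3.63 | txyz [ 0.0003 -0.0002 -0.0001] spin 0.02 tilt [0. 0.] grip 0.569 F [-0.3  0.5 -1.4] q [-0.48  0.46  0.29  1.68 -0.15  1.02  1.37]
```

Force is beginning to change (−2.3 → −1.4). I'll creep a little further until there's clear contact.

step_arm:
  increments:
    - {"tx": 0, "ty": 0, "tz": 0.0005, "spin": 0, "claw": 0.4}
    - {"tx": 0, "ty": 0, "tz": 0.001, "spin": 0, "claw": 0.4}
    - {"tx": 0, "ty": 0, "tz": 0.001, "spin": 0, "claw": 0.4}

```text
time: 5.9
position: [0.627, 0.1327, 0.2174]
tool_rot: [0.1, 3.14, 0.001]
ft_force: [-3.5, -0.1, 4.4]
grip_width: 0.577
```

Run:
```python
from h import *
cv2.imwrite("pics/s2.png",imaging.get_image("side")[140:340,230:470].repeat(3,0).repeat(3,1))
go(626.8,132.6,54,-3.65)
```

```text
t 5.95 g mm [627.1 132.7  53.9] yaw -3.64 | txyz [ 0.0002 -0.0001 -0.0001] spin 0.01 tilt [0. 0.] grip 0.576 F [-3.8 -0.1  5.8] q [-0.48  0.46  0.29  1.68 -0.15  1.02  1.37]
```

View pics/s2.png

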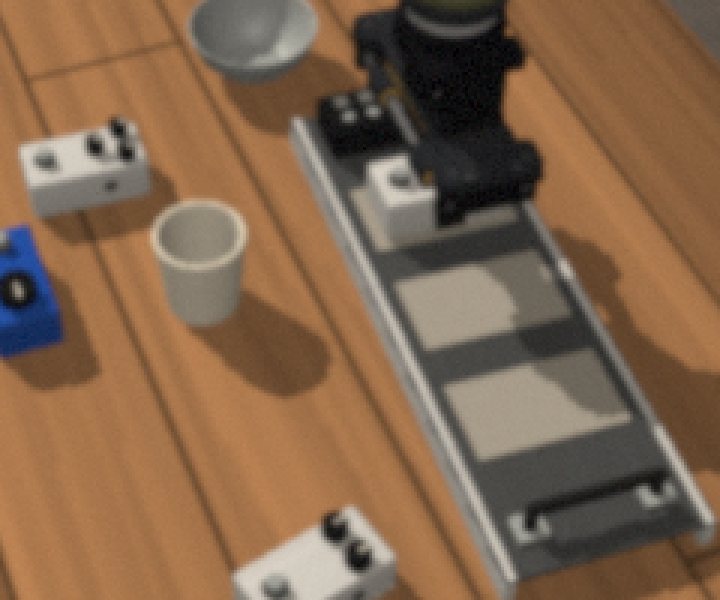

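The pedal is down on the left pad (contact about 8 N). Now I'll release and go up.

step_arm:
  increments:
    - {"tx": 0, "ty": 0, "tz": -0.0005, "spin": 0, "claw": 0.62}
    - {"tx": 0, "ty": 0, "tz": -0.0005, "spin": 0, "claw": 0.75}
    - {"tx": 0, "ty": 0, "tz": -0.0005, "spin": 0, "claw": 0.8}
    - {"tx": 0, "ty": 0, "tz": -0.0005, "spin": 0, "claw": 0.8}
    - {"tx": 0, "ty": 0, "tz": -0.015, "spin": 0, "claw": 0.8}
    - {"tx": 0, "ty": 0, "tz": -0.035, "spin": 0, "claw": 0.8}
    - {"tx": 0, "ty": 0, "tz": -0.065, "spin": 0, "claw": 0.8}
    - {"tx": 0, "ty": 0, "tz": -0.095, "spin": 0, "claw": 0.8}

```text
time: 6.62
position: [0.6266, 0.1326, 0.3112]
tool_rot: [-0.1, -3.138, 0.001]
ft_force: [0.2, 0.2, -0.0]
grip_width: 0.796
```

```bash
python3 -c "
from h import *
go(423,-135.8,110,12.8)"
```

```text
t 6.62 g mm [626.3 132.5 147.7] yaw -3.64 | txyz [ 0.1858 -0.2806  0.0383] spin -16.44 tilt [-0.002 -0.001] grip 0.796 F [ 0.2  0.2 -0. ] q [-0.5   0.37  0.31  1.6  -0.12  1.19  1.34]
```

step_arm:
  increments:
    - {"tx": 0.014, "ty": -0.02, "tz": 0, "spin": -2, "claw": 1}
    - {"tx": 0.034, "ty": -0.051, "tz": 0, "spin": -4, "claw": 1}
    - {"tx": 0.055, "ty": -0.083, "tz": 0, "spin": -6, "claw": 1}
    - {"tx": 0.076, "ty": -0.115, "tz": 0, "spin": -8, "claw": 1}
    - {"tx": 0.097, "ty": -0.147, "tz": 0, "spin": -10, "claw": 1}
    - {"tx": 0.118, "ty": -0.179, "tz": 0.006, "spin": -12, "claw": 1}
    - {"tx": 0.139, "ty": -0.21, "tz": 0.015, "spin": -14, "claw": 1}
    - {"tx": 0.159, "ty": -0.24, "tz": 0.027, "spin": -16.4, "claw": 1}

```text
time: 7.28
position: [0.452, -0.0984, 0.2847]
tool_rot: [-0.351, 3.119, -0.0]
ft_force: [-0.3, -0.9, -1.1]
grip_width: 0.999
```

```bash
python3 -c "
from h import *
go(422,-135.8,80,12.8)"
```

```text
t 7.28 g mm [452.4 -98.3 121.2] yaw 12.85 | txyz [ 0.0381 -0.0298  0.0411] spin 0.05 tilt [0.003 0.   ] grip 0.999 F [-0.3 -0.9 -1.1] q [-0.27  0.01  0.44  2.06 -0.01  1.07  1.96]
```

step_arm:
  increments:
    - {"tx": 0.018, "ty": -0.014, "tz": 0.01, "spin": 0, "claw": 1}
    - {"tx": 0.032, "ty": -0.025, "tz": 0.025, "spin": 0, "claw": 1}
    - {"tx": 0.038, "ty": -0.03, "tz": 0.041, "spin": 0, "claw": 1}
    - {"tx": 0.038, "ty": -0.03, "tz": 0.041, "spin": 0, "claw": 1}
    - {"tx": 0.038, "ty": -0.03, "tz": 0.041, "spin": 0, "claw": 1}

```text
time: 7.7
position: [0.4224, -0.1345, 0.243]
tool_rot: [0.347, -3.121, -0.001]
ft_force: [0.3, 0.0, 0.4]
grip_width: 1.0
```

```bash
python3 -c "
from h import *
go(422,-135.8,27,12.8)"
```

```text
t 7.70 g mm [ 422.2 -134.4   79.5] yaw 12.7 | txyz [ 0.0005 -0.0013  0.0525] spin -0.10 tilt [-0.001  0.   ] grip 1.000 F [0.3 0.  0.4] q [-0.22  0.03  0.48  2.14 -0.01  0.98  2.06]
```

step_arm:
  increments:
    - {"tx": 0, "ty": -0.0015, "tz": 0.018, "spin": 0, "claw": 1}
    - {"tx": 0, "ty": -0.0015, "tz": 0.036, "spin": 0, "claw": 1}
    - {"tx": 0, "ty": -0.0015, "tz": 0.048, "spin": 0, "claw": 1}
    - {"tx": 0, "ty": -0.0015, "tz": 0.0525, "spin": 0, "claw": 1}
    - {"tx": 0, "ty": -0.0015, "tz": 0.0525, "spin": 0, "claw": 1}
    - {"tx": 0, "ty": -0.0015, "tz": 0.0525, "spin": 0, "claw": 1}

```text
time: 8.2
position: [0.4239, -0.1355, 0.1916]
tool_rot: [-0.351, 3.121, -0.001]
ft_force: [-0.2, -0.3, -0.7]
grip_width: 0.999
```

```bash
python3 -c "
from h import *
go(422,-135.8,27,12.8)"
```

```text
t 8.20 g mm [ 424.2 -135.5   28.1] yaw 12.83 | txyz [0.0022 0.0002 0.0011] spin 0.03 tilt [ 0.001 -0.   ] grip 0.999 F [-0.2 -0.3 -0.7] q [-0.21  0.12  0.48  2.18 -0.08  0.85  2.11]
```

step_arm:
  increments:
    - {"tx": 0.002, "ty": 0, "tz": 0.001, "spin": 0, "claw": 0.7}
    - {"tx": 0.002, "ty": 0, "tz": 0.001, "spin": 0, "claw": 0.6}
    - {"tx": 0.002, "ty": 0, "tz": 0.001, "spin": 0, "claw": 0.5}
    - {"tx": 0.002, "ty": 0, "tz": 0.001, "spin": 0, "claw": 0.4}
    - {"tx": 0.002, "ty": 0, "tz": 0.001, "spin": 0, "claw": 0.4}
    - {"tx": 0.002, "ty": 0, "tz": 0.001, "spin": 0, "claw": 0.4}
    - {"tx": 0.002, "ty": 0, "tz": 0.001, "spin": 0, "claw": 0.4}

```text
time: 8.78
position: [0.4211, -0.1362, 0.1898]
tool_rot: [-0.349, 3.122, 0.001]
ft_force: [-1.3, 1.0, 0.8]
grip_width: 0.573
```

```bash
python3 -c "
from h import *
go(422,-135.8,127,12.8)"
```

```text
t 8.78 g mm [ 421.1 -136.1   26.3] yaw 12.76 | txyz [-1.000e-03  1.000e-04 -1.007e-01] spin -0.04 tilt [0.    0.001] grip 0.573 F [-1.3  1.   0.8] q [-0.21  0.12  0.49  2.19 -0.08  0.85  2.12]
```

step_arm:
  increments:
    - {"tx": 0, "ty": 0, "tz": -0.008, "spin": 0, "claw": 0.4}
    - {"tx": 0, "ty": 0, "tz": -0.025, "spin": 0, "claw": 0.4}
    - {"tx": 0, "ty": 0, "tz": -0.05, "spin": 0, "claw": 0.4}
    - {"tx": 0, "ty": 0, "tz": -0.075, "spin": 0, "claw": 0.4}
    - {"tx": 0, "ty": 0, "tz": -0.095, "spin": 0, "claw": 0.4}
    - {"tx": 0, "ty": 0, "tz": -0.105, "spin": 0, "claw": 0.4}

```text
time: 9.28
position: [0.4215, -0.1367, 0.2973]
tool_rot: [-0.348, 3.119, -0.001]
ft_force: [0.8, 0.2, -3.0]
grip_width: 0.569
```

```bash
python3 -c "
from h import *
go(620.2,32.8,125,-3.65)"
```

```text
t 9.28 g mm [ 422.1 -136.8  133.8] yaw 12.75 | txyz [-0.2306  0.1217  0.0095] spin 16.40 tilt [ 0.004 -0.   ] grip 0.569 F [ 0.8  0.2 -3. ] q [-0.23 -0.06  0.48  2.09  0.03  1.1   2.02]
```

step_arm:
  increments:
    - {"tx": -0.02, "ty": 0.01, "tz": 0, "spin": 2, "claw": 0.4}
    - {"tx": -0.052, "ty": 0.027, "tz": 0, "spin": 4, "claw": 0.4}
    - {"tx": -0.086, "ty": 0.045, "tz": 0, "spin": 6, "claw": 0.4}
    - {"tx": -0.12, "ty": 0.063, "tz": 0, "spin": 8.5, "claw": 0.4}
    - {"tx": -0.154, "ty": 0.081, "tz": 0, "spin": 11, "claw": 0.4}
    - {"tx": -0.188, "ty": 0.099, "tz": 0, "spin": 13.5, "claw": 0.4}
    - {"tx": -0.215, "ty": 0.113, "tz": 0.004, "spin": 15.5, "claw": 0.4}
    - {"tx": -0.2306, "ty": 0.1217, "tz": 0.0095, "spin": 16.4, "claw": 0.4}

```text
time: 9.95
position: [0.6211, 0.0372, 0.2843]
tool_rot: [0.096, 3.139, 0.002]
ft_force: [-0.5, 0.1, -3.0]
grip_width: 0.569
```

step_arm:
  increments:
    - {"tx": 0, "ty": 0, "tz": 0.015, "spin": 0, "claw": 0.4}
    - {"tx": 0, "ty": 0, "tz": 0.035, "spin": 0, "claw": 0.4}
    - {"tx": 0, "ty": 0, "tz": 0.05, "spin": 0, "claw": 0.4}
    - {"tx": 0, "ty": 0, "tz": 0.05, "spin": 0, "claw": 0.4}
    - {"tx": 0, "ty": 0, "tz": 0.05, "spin": 0, "claw": 0.4}

```text
time: 10.37
position: [0.6183, 0.0333, 0.2337]
tool_rot: [-0.1, -3.136, 0.001]
ft_force: [0.6, 0.1, -2.2]
grip_width: 0.573
```

```bash
python3 -c "
from h import *
go(620.2,32.8,53.5,-3.65)"
```

```text
t 10.37 g mm [617.6  33.1  70.2] yaw -3.64 | txyz [-0.0026 -0.0002  0.0167] spin 0.01 tilt [-0.004 -0.001] grip 0.573 F [ 0.6  0.1 -2.2] q [-0.39  0.4   0.35  1.73 -0.16  1.04  1.53]
```

step_arm:
  increments:
    - {"tx": -0.001, "ty": 0, "tz": 0.005, "spin": 0, "claw": 0.4}
    - {"tx": -0.001, "ty": 0, "tz": 0.009, "spin": 0, "claw": 0.4}
    - {"tx": -0.001, "ty": 0, "tz": 0.012, "spin": 0, "claw": 0.4}
    - {"tx": -0.001, "ty": 0, "tz": 0.014, "spin": 0, "claw": 0.4}
    - {"tx": -0.001, "ty": 0, "tz": 0.0155, "spin": 0, "claw": 0.4}
    - {"tx": -0.001, "ty": 0, "tz": 0.0155, "spin": 0, "claw": 0.4}
    - {"tx": -0.001, "ty": 0, "tz": 0.0155, "spin": 0, "claw": 0.4}

```text
time: 10.95
position: [0.6201, 0.0332, 0.2199]
tool_rot: [0.1, 3.14, 0.0]
ft_force: [0.4, -0.6, -3.1]
grip_width: 0.574
```

```bash
python3 -c "
from h import *
go(620.2,32.8,53.5,-3.65)"
```

```text
t 10.95 g mm [620.1  33.3  56.4] yaw -3.63 | txyz [-0.0001 -0.0005  0.0029] spin 0.02 tilt [0. 0.] grip 0.574 F [ 0.4 -0.6 -3.1] q [-0.38  0.42  0.35  1.73 -0.17  1.01  1.54]
```

step_arm:
  increments:
    - {"tx": 0, "ty": -0.0005, "tz": 0.0008, "spin": 0, "claw": 0.4}
    - {"tx": 0, "ty": -0.0005, "tz": 0.0016, "spin": 0, "claw": 0.4}
    - {"tx": 0, "ty": -0.0005, "tz": 0.0023, "spin": 0, "claw": 0.4}
    - {"tx": 0, "ty": -0.0005, "tz": 0.003, "spin": 0, "claw": 0.4}
    - {"tx": 0, "ty": -0.0005, "tz": 0.0036, "spin": 0, "claw": 0.4}
    - {"tx": 0, "ty": -0.0005, "tz": 0.0036, "spin": 0, "claw": 0.4}

```text
time: 11.45
position: [0.62, 0.0327, 0.2169]
tool_rot: [0.1, 3.14, 0.001]
ft_force: [-2.3, -0.3, 3.7]
grip_width: 0.572
```

```bash
python3 -c "
from h import *
go(620.2,32.8,53.5,-3.65)"
```

```text
t 11.45 g mm [620.1  32.7  53.4] yaw -3.63 | txyz [-0.0001  0.0001 -0.0001] spin 0.02 tilt [0. 0.] grip 0.572 F [-2.3 -0.3  3.7] q [-0.38  0.43  0.35  1.74 -0.17  1.01  1.54]
```

Contact. Release, rise, then head for the three-knob pedal.

step_arm:
  increments:
    - {"tx": 0, "ty": 0, "tz": -0.0005, "spin": 0, "claw": 0.62}
    - {"tx": 0, "ty": 0, "tz": -0.0005, "spin": 0, "claw": 0.75}
    - {"tx": 0, "ty": 0, "tz": -0.0005, "spin": 0, "claw": 0.8}
    - {"tx": 0, "ty": 0, "tz": -0.0005, "spin": 0, "claw": 0.8}
    - {"tx": 0, "ty": 0, "tz": -0.015, "spin": 0, "claw": 0.8}
    - {"tx": 0, "ty": 0, "tz": -0.035, "spin": 0, "claw": 0.8}
    - {"tx": 0, "ty": 0, "tz": -0.065, "spin": 0, "claw": 0.8}
    - {"tx": 0, "ty": 0, "tz": -0.095, "spin": 0, "claw": 0.8}

```text
time: 12.12
position: [0.6196, 0.0328, 0.3113]
tool_rot: [-0.1, -3.138, 0.001]
ft_force: [0.6, 0.2, 0.6]
grip_width: 0.798
```

```bash
python3 -c "
from h import *
go(393,275,130,-3.6)"
```

```text
t 12.12 g mm [619.3  32.7 147.8] yaw -3.63 | txyz [0.2412 0.2275 0.0181] spin -0.03 tilt [-0.002 -0.   ] grip 0.798 F [0.6 0.2 0.6] q [-0.4   0.33  0.37  1.66 -0.13  1.18  1.51]
```

step_arm:
  increments:
    - {"tx": 0.016, "ty": 0.015, "tz": 0, "spin": 0, "claw": 1}
    - {"tx": 0.043, "ty": 0.041, "tz": 0, "spin": 0, "claw": 1}
    - {"tx": 0.071, "ty": 0.067, "tz": 0, "spin": 0, "claw": 1}
    - {"tx": 0.099, "ty": 0.093, "tz": 0, "spin": 0, "claw": 1}
    - {"tx": 0.127, "ty": 0.12, "tz": 0, "spin": 0, "claw": 1}
    - {"tx": 0.155, "ty": 0.146, "tz": 0, "spin": 0, "claw": 1}
    - {"tx": 0.183, "ty": 0.172, "tz": 0, "spin": 0, "claw": 1}
    - {"tx": 0.21, "ty": 0.198, "tz": 0.005, "spin": 0, "claw": 1}

```text
time: 12.78
position: [0.4218, 0.2449, 0.3072]
tool_rot: [0.1, 3.138, 0.003]
ft_force: [1.2, 0.6, -0.0]
grip_width: 1.0
```

step_arm:
  increments:
    - {"tx": 0.018, "ty": 0.017, "tz": 0.01, "spin": 0, "claw": 1}
    - {"tx": 0.028, "ty": 0.027, "tz": 0.03, "spin": 0, "claw": 1}
    - {"tx": 0.031, "ty": 0.0295, "tz": 0.055, "spin": 0, "claw": 1}
    - {"tx": 0.031, "ty": 0.0295, "tz": 0.06, "spin": 0, "claw": 1}
    - {"tx": 0.031, "ty": 0.0295, "tz": 0.06, "spin": 0, "claw": 1}
    - {"tx": 0.031, "ty": 0.0295, "tz": 0.06, "spin": 0, "claw": 1}

```text
time: 13.28
position: [0.3947, 0.2746, 0.2467]
tool_rot: [0.102, 3.139, -0.0]
ft_force: [-0.0, -0.4, 0.1]
grip_width: 1.003
```

Run:
```python
from h import *
cv2.imwrite("pics/t1.png",cv2.resize(imaging.get_image("top")[100:340,120:440],None,fx=2.5,fy=2.5,interpolation=2))
go(392,275,27,-3.6)
```

```text
t 13.33 g mm [395.3 274.8  83.8] yaw -3.73 | txyz [ 0.0034 -0.0001  0.0568] spin -0.13 tilt [0.002 0.001] grip 0.998 F [-0.  -0.1 -0.7] q [-0.79  0.11  0.14  2.05 -0.02  0.99  0.86]
```

View pics/t1.png

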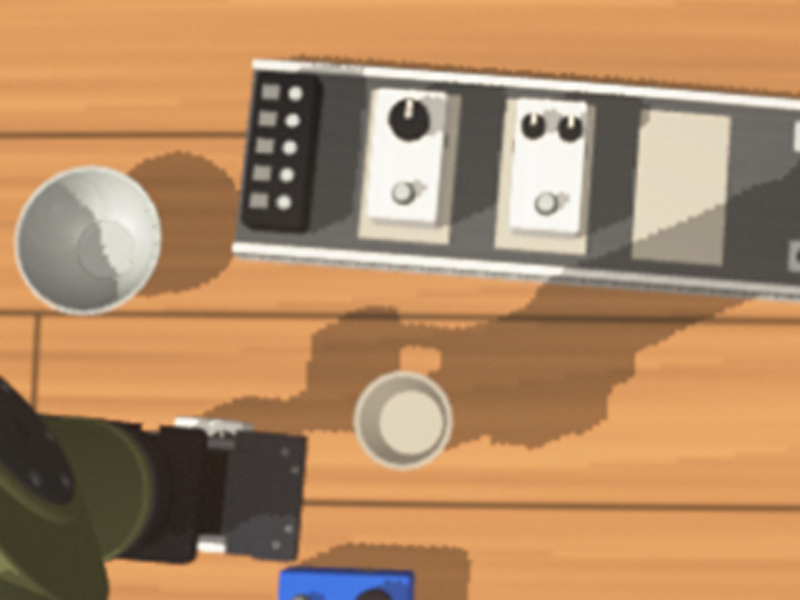

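The one-knob pedal (408,155) and two-knob pedal (548,165) sit squarely on their pads, and the gripper is over the three-knob pedal. Descend and grip.

step_arm:
  increments:
    - {"tx": 0.001, "ty": 0, "tz": 0.018, "spin": 0, "claw": 1}
    - {"tx": 0.002, "ty": 0, "tz": 0.036, "spin": 0, "claw": 1}
    - {"tx": 0.002, "ty": 0, "tz": 0.05, "spin": 0, "claw": 1}
    - {"tx": 0.002, "ty": 0, "tz": 0.0565, "spin": 0, "claw": 1}
    - {"tx": 0.002, "ty": 0, "tz": 0.0565, "spin": 0, "claw": 1}
    - {"tx": 0.002, "ty": 0, "tz": 0.0565, "spin": 0, "claw": 1}

```text
time: 13.83
position: [0.3927, 0.2752, 0.1906]
tool_rot: [0.101, 3.139, 0.001]
ft_force: [-0.1, -0.6, -0.2]
grip_width: 0.999
```

```bash
python3 -c "
from h import *
go(392,275,27,-3.6)"
```

```text
t 13.83 g mm [392.9 275.3  27.1] yaw -3.69 | txyz [ 0.0009 -0.0004  0.0001] spin -0.09 tilt [0.001 0.001] grip 0.999 F [-0.1 -0.6 -0.2] q [-0.79  0.19  0.13  2.09 -0.03  0.86  0.87]
```

step_arm:
  increments:
    - {"tx": 0.0005, "ty": 0, "tz": 0, "spin": 0, "claw": 0.7}
    - {"tx": 0.0005, "ty": 0, "tz": 0, "spin": 0, "claw": 0.6}
    - {"tx": 0.0005, "ty": 0, "tz": 0, "spin": 0, "claw": 0.5}
    - {"tx": 0.0005, "ty": 0, "tz": 0, "spin": 0, "claw": 0.4}
    - {"tx": 0.0005, "ty": 0, "tz": 0, "spin": 0, "claw": 0.4}
    - {"tx": 0.0005, "ty": 0, "tz": 0, "spin": 0, "claw": 0.4}
    - {"tx": 0.0005, "ty": 0, "tz": 0, "spin": 0, "claw": 0.4}

```text
time: 14.42
position: [0.3914, 0.2755, 0.1898]
tool_rot: [0.099, 3.14, 0.001]
ft_force: [-0.3, 0.1, 0.7]
grip_width: 0.572
```

```bash
python3 -c "
from h import *
go(392,275,27,-3.6)"
```

```text
t 14.42 g mm [391.5 275.6  26.3] yaw -3.63 | txyz [-0.0005 -0.0005 -0.0007] spin -0.03 tilt [0.    0.001] grip 0.572 F [-0.3  0.1  0.7] q [-0.79  0.19  0.13  2.09 -0.03  0.86  0.87]
```

step_arm:
  increments:
    - {"tx": 0, "ty": 0, "tz": -0.008, "spin": 0, "claw": 0.4}
    - {"tx": 0, "ty": 0, "tz": -0.025, "spin": 0, "claw": 0.4}
    - {"tx": 0, "ty": 0, "tz": -0.05, "spin": 0, "claw": 0.4}
    - {"tx": 0, "ty": 0, "tz": -0.075, "spin": 0, "claw": 0.4}
    - {"tx": 0, "ty": 0, "tz": -0.1, "spin": 0, "claw": 0.4}
    - {"tx": 0, "ty": 0, "tz": -0.115, "spin": 0, "claw": 0.4}
    - {"tx": 0, "ty": 0, "tz": -0.12, "spin": 0, "claw": 0.4}

```text
time: 15.0
position: [0.392, 0.2755, 0.3127]
tool_rot: [0.1, 3.137, 0.005]
ft_force: [-0.0, -0.1, -2.1]
grip_width: 0.57
```

```bash
python3 -c "
from h import *
go(613.7,-67.0,145,-3.65)"
```

```text
t 15.00 g mm [392.6 276.  149.2] yaw -3.64 | txyz [-0.2425 -0.3283  0.0039] spin 0.01 tilt [0.003 0.003] grip 0.570 F [-0.  -0.1 -2.1] q [-0.8   0.02  0.14  1.99 -0.    1.13  0.84]
```

step_arm:
  increments:
    - {"tx": -0.012, "ty": -0.017, "tz": 0, "spin": 0, "claw": 0.4}
    - {"tx": -0.033, "ty": -0.045, "tz": 0, "spin": 0, "claw": 0.4}
    - {"tx": -0.055, "ty": -0.074, "tz": 0, "spin": 0, "claw": 0.4}
    - {"tx": -0.077, "ty": -0.104, "tz": 0, "spin": 0, "claw": 0.4}
    - {"tx": -0.099, "ty": -0.134, "tz": 0, "spin": 0, "claw": 0.4}
    - {"tx": -0.121, "ty": -0.164, "tz": 0, "spin": 0, "claw": 0.4}
    - {"tx": -0.143, "ty": -0.194, "tz": 0, "spin": 0, "claw": 0.4}
    - {"tx": -0.165, "ty": -0.223, "tz": 0, "spin": 0, "claw": 0.4}

```text
time: 15.67
position: [0.542, 0.0402, 0.3087]
tool_rot: [-0.1, -3.138, 0.001]
ft_force: [-0.1, 0.1, -2.7]
grip_width: 0.571
```

step_arm:
  increments:
    - {"tx": -0.022, "ty": -0.03, "tz": 0, "spin": 0, "claw": 0.4}
    - {"tx": -0.044, "ty": -0.06, "tz": 0, "spin": 0, "claw": 0.4}
    - {"tx": -0.063, "ty": -0.086, "tz": 0.003, "spin": 0, "claw": 0.4}
    - {"tx": -0.074, "ty": -0.1, "tz": 0.015, "spin": 0, "claw": 0.4}
    - {"tx": -0.0775, "ty": -0.105, "tz": 0.035, "spin": 0, "claw": 0.4}
    - {"tx": -0.0775, "ty": -0.105, "tz": 0.055, "spin": 0, "claw": 0.4}
    - {"tx": -0.0775, "ty": -0.105, "tz": 0.065, "spin": 0, "claw": 0.4}
    - {"tx": -0.0775, "ty": -0.105, "tz": 0.065, "spin": 0, "claw": 0.4}

```text
time: 16.33
position: [0.6109, -0.067, 0.2408]
tool_rot: [-0.099, -3.133, 0.0]
ft_force: [-1.1, 0.5, -2.1]
grip_width: 0.571
```

```bash
python3 -c "
from h import *
go(613.3,-67.0,53.5,-3.65)"
```

```text
t 16.33 g mm [609.7 -66.9  77.3] yaw -3.63 | txyz [-0.0038  0.0002  0.0237] spin 0.02 tilt [-0.007  0.   ] grip 0.571 F [-1.1  0.5 -2.1] q [-0.3   0.4   0.45  1.74 -0.19  1.06  1.72]
```

step_arm:
  increments:
    - {"tx": -0.001, "ty": 0, "tz": 0.007, "spin": 0, "claw": 0.4}
    - {"tx": -0.001, "ty": 0, "tz": 0.013, "spin": 0, "claw": 0.4}
    - {"tx": -0.001, "ty": 0, "tz": 0.018, "spin": 0, "claw": 0.4}
    - {"tx": -0.001, "ty": 0, "tz": 0.021, "spin": 0, "claw": 0.4}
    - {"tx": -0.001, "ty": 0, "tz": 0.022, "spin": 0, "claw": 0.4}
    - {"tx": -0.001, "ty": 0, "tz": 0.022, "spin": 0, "claw": 0.4}
    - {"tx": -0.001, "ty": 0, "tz": 0.022, "spin": 0, "claw": 0.4}

```text
time: 16.92
position: [0.6138, -0.0675, 0.223]
tool_rot: [0.1, 3.139, 0.0]
ft_force: [0.9, 0.1, -1.4]
grip_width: 0.569
```

```bash
python3 -c "
from h import *
go(613.3,-67.0,53.5,-3.65)"
```

```text
t 16.92 g mm [613.9 -67.5  59.5] yaw -3.63 | txyz [0.0006 0.0005 0.006 ] spin 0.02 tilt [0.001 0.   ] grip 0.569 F [ 0.9  0.1 -1.4] q [-0.29  0.42  0.44  1.74 -0.21  1.02  1.73]
```

step_arm:
  increments:
    - {"tx": 0.0005, "ty": 0.0005, "tz": 0.0015, "spin": 0, "claw": 0.4}
    - {"tx": 0.0005, "ty": 0.0005, "tz": 0.003, "spin": 0, "claw": 0.4}
    - {"tx": 0.0005, "ty": 0.0005, "tz": 0.004, "spin": 0, "claw": 0.4}
    - {"tx": 0.0005, "ty": 0.0005, "tz": 0.005, "spin": 0, "claw": 0.4}
    - {"tx": 0.0005, "ty": 0.0005, "tz": 0.006, "spin": 0, "claw": 0.4}
    - {"tx": 0.0005, "ty": 0.0005, "tz": 0.006, "spin": 0, "claw": 0.4}
    - {"tx": 0.0005, "ty": 0.0005, "tz": 0.006, "spin": 0, "claw": 0.4}

```text
time: 17.5
position: [0.6132, -0.0671, 0.2169]
tool_rot: [0.1, 3.14, 0.0]
ft_force: [-1.3, 0.2, 0.2]
grip_width: 0.575
```

```bash
python3 -c "
from h import *
go(613.3,-67.0,53.5,-3.65)"
```

```text
t 17.50 g mm [613.2 -67.   53.4] yaw -3.64 | txyz [-0.0001  0.     -0.0001] spin 0.01 tilt [0. 0.] grip 0.575 F [-1.3  0.2  0.2] q [-0.29  0.43  0.44  1.75 -0.21  1.01  1.73]
```

Touching lightly. A hair further, then release and rise.

step_arm:
  increments:
    - {"tx": 0, "ty": 0, "tz": 0.0004, "spin": 0, "claw": 0.4}
    - {"tx": 0, "ty": 0, "tz": 0.0004, "spin": 0, "claw": 0.4}

```text
time: 17.67
position: [0.6132, -0.0671, 0.2169]
tool_rot: [0.1, 3.14, 0.001]
ft_force: [-2.2, 0.7, 4.4]
grip_width: 0.569
```

step_arm:
  increments:
    - {"tx": 0, "ty": 0, "tz": 0, "spin": 0, "claw": 0.62}
    - {"tx": 0, "ty": 0, "tz": 0, "spin": 0, "claw": 0.75}
    - {"tx": 0, "ty": 0, "tz": 0, "spin": 0, "claw": 0.8}
    - {"tx": 0, "ty": 0, "tz": 0, "spin": 0, "claw": 0.8}
    - {"tx": 0, "ty": 0, "tz": -0.015, "spin": 0, "claw": 0.8}
    - {"tx": 0, "ty": 0, "tz": -0.035, "spin": 0, "claw": 0.8}
    - {"tx": 0, "ty": 0, "tz": -0.065, "spin": 0, "claw": 0.8}
    - {"tx": 0, "ty": 0, "tz": -0.1, "spin": 0, "claw": 0.8}

```text
time: 18.33
position: [0.6124, -0.0669, 0.3154]
tool_rot: [-0.1, -3.136, 0.001]
ft_force: [1.0, 0.6, 0.2]
grip_width: 0.796
```

step_arm:
  increments:
    - {"tx": 0, "ty": -0.03, "tz": -0.02, "spin": 0, "claw": 0.8}
    - {"tx": 0.02, "ty": -0.06, "tz": -0.04, "spin": 0, "claw": 0.8}
    - {"tx": 0.03, "ty": -0.095, "tz": -0.05, "spin": 0, "claw": 0.8}
    - {"tx": 0.04, "ty": -0.13, "tz": -0.05, "spin": 0, "claw": 0.8}
    - {"tx": 0.05, "ty": -0.165, "tz": -0.05, "spin": 0, "claw": 0.8}
    - {"tx": 0.06, "ty": -0.2, "tz": -0.05, "spin": 0, "claw": 0.8}
    - {"tx": 0.07, "ty": -0.235, "tz": -0.05, "spin": 0, "claw": 0.8}
    - {"tx": 0.08, "ty": -0.26, "tz": -0.05, "spin": 0, "claw": 0.8}

```text
time: 19.0
position: [0.5152, -0.3248, 0.3665]
tool_rot: [0.104, 3.139, -0.003]
ft_force: [0.2, -0.7, 0.3]
grip_width: 0.803
```

Run:
```python
from h import *
im=imaging.get_image("top");cv2.imwrite("pics/topE.png",im)
cv2.imwrite("pics/e1.png",cv2.resize(im[115:230,210:470],None,fx=3,fy=3,interpolation=2))
cv2.imwrite("pics/sE.png",imaging.get_image("side"))
```

```text
(no output)
```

View pics/e1.png

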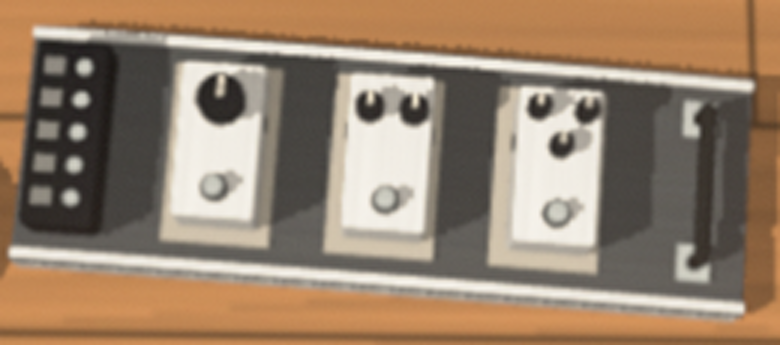

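View pics/sE.png

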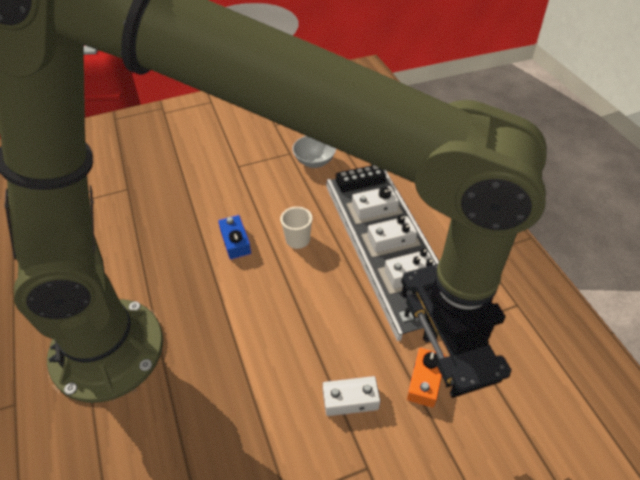

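Run:
```python
from h import *
P={"L":(626.4,132.6),"M":(620,32.8),"R":(613.6,-67)}
a=np.radians(-3.65);R=np.array([[np.cos(a),np.sin(a)],[-np.sin(a),np.cos(a)]])
for n,c in (("L",[(181,62),(268,66),(255,222),(170,216)]),("M",[(350,73),(437,78),(427,235),(341,229)]),("R",[(515,87),(604,92),(595,248),(511,243)])):
    q=rect(full(c,210,115,3),.063,.094,.05);print(n,q,"rel pad",np.round(R@(q[:2]-P[n]),1))
a,b=cv2.imread("pics/top0.png"),cv2.imread("pics/topE.png")
for n,(x,y,ww,h) in {"cup":(255,245,55,50),"bowl":(120,160,70,70),"foot":(475,258,50,65),"brick":(215,125,35,70)}.items():
    print(n,cv2.phaseCorrelate(*[np.float32(cv2.cvtColor(i[y:y+h,x:x+ww],6)) for i in(a,b)]))
```

```text
L [ 6.253e+02  1.314e+02 -2.900e+00  5.000e-01] rel pad [-1.  -1.3]
M [ 6.19e+02  3.15e+01 -2.90e+00  4.00e-01] rel pad [-0.9 -1.4]
R [612.2 -66.8  -2.7   0.7] rel pad [-1.4  0.1]
cup ((-0.6664274026794885, 0.11686679637516662), 0.8140716069539388)
bowl ((0.009255481598430038, 0.0035494259653034987), 0.9942490773068534)
foot ((-0.15135233130706638, -0.17352865028883002), 0.7932199872864617)
brick ((0.017570853739250936, -0.0012738639402911645), 0.9830219304120099)
```

The pedals are within about 1.5 mm and 1° of their pads, which is about as fine as I can measure. I'm handing in.

```bash
python3 -c "
from bench import workorder
print(workorder.close_job())"
```

```text
the job is handed in; nothing more can be done
None
```

The three pedals are on the board in order from the power brick at the left end: one-knob, two-knob, three-knob. Each was gripped across its width and lowered until it touched, at a few newtons of contact force. It was then released, and I handed in at about 19 s with the arm clear.

- **Placement:** the final top picture puts each pedal within about 1.5 mm of its pad's centre and 1° of square. That is close to the reading error from the picture. The arm's own pose readings at release were within about 0.5 mm and 0.1° of the targets.
- **Left alone:** the bowl shows no shift, and the footswitch box about 0.2 px. The cup's image comparison gave about 0.7 px. I put that down to its changed shadow, since it sits at the same spot in the side picture, but I did not check further.
- **Limits:** no check failed, and the readings after each move stayed far below the force limits.

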